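# Click the deep socket onto the ratchet for the stone-lifting frame

### The job

Pick up the tall deep socket and push it, square hole down, onto the square drive of the ratchet until it is fully home and the drive's spring ball clicks into it, then let go of it. You will have to feel for the square: do not force the socket, press only as firmly as the click needs, and leave the two short sockets, the brush and the stone piece where they are.

Things in the scene. Friction and masses are not known exactly. Their poses are not given: they have to be found in the camera images.
- socket: The deep socket, bright steel, a plain cylinder 40 mm in diameter and 75 mm tall, about 0.45 kg, the only tall one of three standing on the black rubber mat (4 mm thick, fixed). It stands upright, square hole down, turned any way. Origin: centre of its underside, the mouth of the square hole; z up; the hole's sides are parallel to the body's x and y axes.
- wide_socket: Short wide socket, bright steel, 50 mm in diameter and 48 mm tall, on the same mat in one row with the others (neighbours 80 mm apart, any order). Origin: centre of its underside. Leave it.
- slim_socket: Short slim socket, bright steel, 34 mm in diameter and 48 mm tall, on the same mat in the same row. Origin: centre of its underside. Leave it.
- ratchet: The ratchet, lying drive-up in a wooden cradle (110 x 100 mm, walls 34 mm high) fixed to the bench. Head 64 mm in diameter, its top 44 mm above the bench, on it a collar 33 mm in diameter up to 48 mm. The handle runs 370 mm along the body's +x, up to 44 mm high. Origin: on the bench under the drive's axis; z up.
- drive_seat (a point): Centre of the collar's top, on the drive's axis, 48 mm above the bench: the socket's mouth rests here when fully home. From here the square drive stands up: 19 mm wide, 20 mm long, its last 1 mm tapering to 18.2 mm wide. It turns in the head only against about 0.5 N m.
- ball (a joint): The spring ball in one face of the drive, 10 mm above the seat, standing 2.3 mm out of the face. Value: how far it is pressed in, m: 0 out, about 0.0018 while the socket's lip slides over it, then it snaps out into the groove over the last 5 mm before fully home, to 0 in the last 1.4 mm. Passing it takes a firm push of about 12 to 20 N.
- dust_brush: A dusting brush about 200 mm long lying on the bench beyond the mat. Origin: under its middle. Leave it.
- stone_piece: A rough piece of stone 75 x 55 x 42 mm, on the bench to the right of the ratchet. Origin: centre of its underside. Leave it.
- socket_top (a point): Centre of the deep socket's top, with the hexagon hole. The square hole at the other end is 20 mm wide (0.5 mm play on each side of the drive) and 22 mm deep; a groove runs round inside it 5 to 14 mm above the mouth, so the ball can click in on any of its four sides.
- drive_top (a point): Centre of the drive's top end, 20 mm above the seat. How far the drive is turned about its axis differs each time and is NOT in the poses given: it must be seen or felt. The square repeats every quarter turn. A socket turned within about 0.06 rad of it slides on; otherwise it stops on its end (mouth 18 to 20 mm above the seat) or, if only just off, jams partly on (15 to 18 mm).
There are look-alikes about, which are no part of the job. Leave any red look-alike of the socket alone.

How it is judged (in metres and radians):
On the way, in this order (a step that is already met when the one before it is completed fails the run):
1. the deep socket is lifted clear of the mat (height (world z) of socket above 0.03 m and contact force between socket and the fingers above 1 N), for 0.2 s.
2. the deep socket is fully home on the drive with the ball clicked into it (distance between socket and drive_seat below 0.0035 m and z of socket in the frame of drive_seat below 0.002 m and value of joint ball below 0.0006 m and angle between socket's own z axis and vertical below 0.07 rad), for 0.2 s.
At the end, for the whole second after the job is handed in: The deep socket stands upright (within 0.07 rad) and still on the square drive, its mouth within 2 mm of the collar and its centre within 3.5 mm of the seat point, with the ball out again in its groove (pressed in less than 0.6 mm) (all of step 2 and linear speed of socket below 0.01 m/s); the robot touches nothing.
It fails at once if the socket is forced: the contact forces between it and the ratchet, wedging included, add up to more than 80 N (contact force between socket and ratchet above 80 N).
It fails at once if a bystander (short socket, brush or stone piece) is moved more than 15 mm (distance of any of wide_socket, slim_socket, dust_brush, stone_piece from where it was at the start of the episode above 0.015 m).
It also fails if it takes over 61 s, if anything falls off the work surface, if the arm or the gripper's body presses on something with over 40 N, if the wrist force passes 120 N, or if a joint passes its speed limit or range.

### The arm

A 7-joint arm with a two-finger parallel gripper is mounted at the origin on the work surface. World frame = base frame: x ahead of the robot, y to its left, z up, the work surface at z = 0. Lengths are in m, angles in degrees, forces in N, time in s.
With the tool pointing down it reaches from about 0.425 to 0.875 m from the base axis. Payload 4.7 kg.
Tool frame: the origin (TCP) lies midway between the tips of the shut fingers; the grasp point (between the pads) lies 19 mm behind it; z points along the fingers, y is the line along which they close (so a half turn about z gives the same grasp; the last joint's range is limited). The gripper opens to 87 mm and grips with 3 to 60 N. Pads are 19 mm wide; open, the fingers measure 117 mm over their backs; the gripper's body (75 mm by 190 mm) begins 51 mm behind the grasp point.
Start: joints at [65.094, 18.392, -4.016, 83.108, 1.295, 78.541, -3.26], TCP at [0.282, -0.586, 0.223] pointing down, gripper open.
Joint ranges: [-163.93, 163.93], [-17.29, 119.83], [-79.2, 71.16], [3.27, 140.29], [-89.18, 269.18], [5.43, 117.66], [-154.24, 154.24]. Speed limits (degrees/s): [147.25, 147.25, 180, 180, 180, 180, 180].

### API

Orientations are given as [roll, pitch, yaw] about the fixed x, y, z axes, in that order (R = Rz(yaw) Ry(pitch) Rx(roll)).
In Python, from cell import env gives the robot as it stands.
- The arm moves only by the tool step_arm, never from a script. Its argument "moves" is a list of rows, each an object with "dp": the shift along the tool's x, y, z in mm, a list of three; "dr": the turn, a rotation vector about the tool's x, y, z in rad, a list of three; "fingers": the closure, from 0 (fully open) to 1 (shut). In form: [{"dp": [dx, dy, dz], "dr": [ax, ay, az], "fingers": fingers}, ...]. A call has exactly 5 rows; each row shifts and turns the commanded pose from where the row before left it, along the tool's axes as they then stand; what a row does not reach is not made up. A row lasts 1/8 s, in which the tool goes at most 62.5 mm and 10.7 degrees, less where a joint would pass 70% of its speed; a pose out of reach is approached as far as the arm can. A call with a gripper value outside its range is refused whole. The fingers move at their own pace and stop on an object; "squeeze" is the grip in N (left out, the last holds). Time passes only in rows, so rows that do not move let the fingers close, or fill a call up. It gives the time, the measured TCP pose, the force, the opening and the grip force at its end, in the units of the state.
- env.get_obs(): the state, without advancing time (a new reading comes with each control period).
- env.read_camera(name): name is "scene" or "top"; returns the picture (480x640x3 uint8, red, green, blue); there is no depth.
- env.camera_model(name): a dict with "fx", "fy", "cx", "cy" (pixels), "R" (3x3) and "t" (3): a world point X has camera coordinates R X + t. Camera axes: x right, y down, z forward; pixel columns grow to the right and rows downward; lengths in m; the calibration is good to about 2 mm. A picture is of the moment at which its call begins. camera_model takes no time and is no camera call.
- env.sign_off(): hands the job in; it is judged then, once.
The state is a dict: "time_s": time; "qpos": joint angles; "joint_velocities": joint speeds; "effort": joint torques, N m; "tool_pos": TCP position; "tool_rot": TCP orientation; "force": force on the tool from outside, world axes, zero at the start; "wrist_torque": the same for the moment, N m; "grip_width": finger opening in m; "grasp_force": force on a finger pad.
Only numpy, scipy, OpenCV 4.12 (cv2) and the standard library are available. Lean on these libraries where they do the work, as an engineer would, in place of code of your own. Each camera call takes 0.05 s, during which the arm holds its last target. There are 200 camera calls.

## Working session

There is one attempt and no reset: what is moved stays moved. The work goes in short steps, Python scripts to look and compute and a tool call to move; the robot and the scene stay as the last step left them, time stands still between calls to the robot, and variables do not carry over. Pictures are saved under pics/ and viewed, at most 10 in all, crops included, and the job is handed in when it is done.

Besides the shell and the picture viewer there is one more tool, called after "Request:" in YAML: its name, and indented under it one key for each argument. step_arm: Moves the arm, as the interface text tells. Its arguments: {"type":"object","properties":{"moves":{"type":"array","items":{"type":"object","properties":{"dp":{"type":"array","items":{"type":"number"}},"dr":{"type":"array","items":{"type":"number"}},"fingers":{"type":"number"}}}},"squeeze":{"type":"number"}},"required":["moves"]}

```bash
mkdir -p pics; ls
python3 - <<'E'
from cell import env
import cv2,numpy as np
for n in("scene","top"):
    im=env.read_camera(n); cv2.imwrite(f"pics/{n}0.png",im[:,:,::-1])
    m=env.camera_model(n); print(n,m["fx"],m["fy"],m["cx"],m["cy"],np.round(m["R"],4).tolist(),np.round(m["t"],4).tolist())
o=env.get_obs(); print({k:np.round(v,3).tolist() for k,v in o.items()})
E
```

```text
pics
scene 473.24864039497663 473.24864039497663 314.7013606022324 238.13969859657618 [[-0.8561, 0.5166, -0.0113], [0.3899, 0.6315, -0.6702], [-0.3391, -0.5781, -0.7421]] [0.4758, -0.1354, 1.3205]
top 446.168390576648 446.168390576648 317.01863884381186 239.60872410600308 [[-0.0279, -0.9996, 0.0], [-0.9911, 0.0277, -0.1304], [0.1304, -0.0036, -0.9915]] [-0.0054, 0.5646, 1.0445]
{'time_s': 0.1, 'qpos': [65.094, 18.436, -4.016, 83.167, 1.296, 78.543, -3.261], 'joint_velocities': [0.044, -0.045, -0.14, -0.052, -0.05, -0.083, -0.066], 'effort': [0.0, -49.258, -0.405, -31.34, -0.064, 0.04, 0.0], 'tool_pos': [0.282, -0.585, 0.222], 'tool_rot': [-179.9, 0.006, 25.716], 'force': [-1.295, -0.145, -0.145], 'wrist_torque': [0.035, -0.045, 0.003], 'grasp_force': 0.0, 'grip_width': 0.087}
```

View pics/scene0.png

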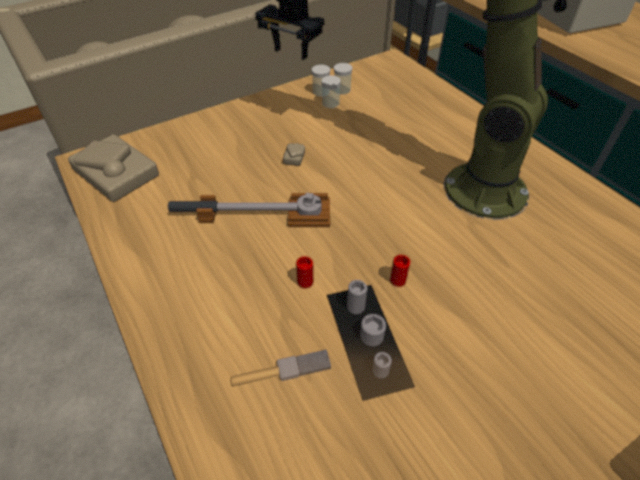

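View pics/top0.png

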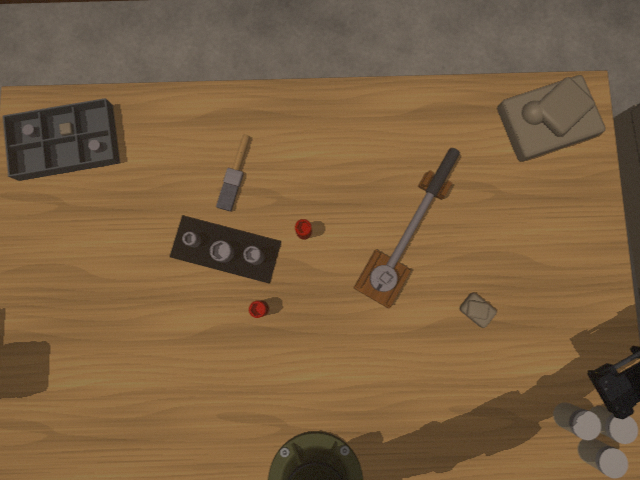

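Run:
```python
import cv2,numpy as np
a=cv2.imread("pics/top0.png");b=cv2.imread("pics/scene0.png")
f=lambda i,x,y,w,h:cv2.resize(i[y:y+h,x:x+w],(400,300),interpolation=cv2.INTER_CUBIC)
g=[f(a,215,225,80,60),f(a,345,245,80,60),f(b,330,270,80,60),f(b,275,180,80,60)]
cv2.imwrite("pics/crop1.png",cv2.convertScaleAbs(np.vstack([np.hstack(g[:2]),np.hstack(g[2:])]),alpha=1.5))
```

```text
(no output)
```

View pics/crop1.png

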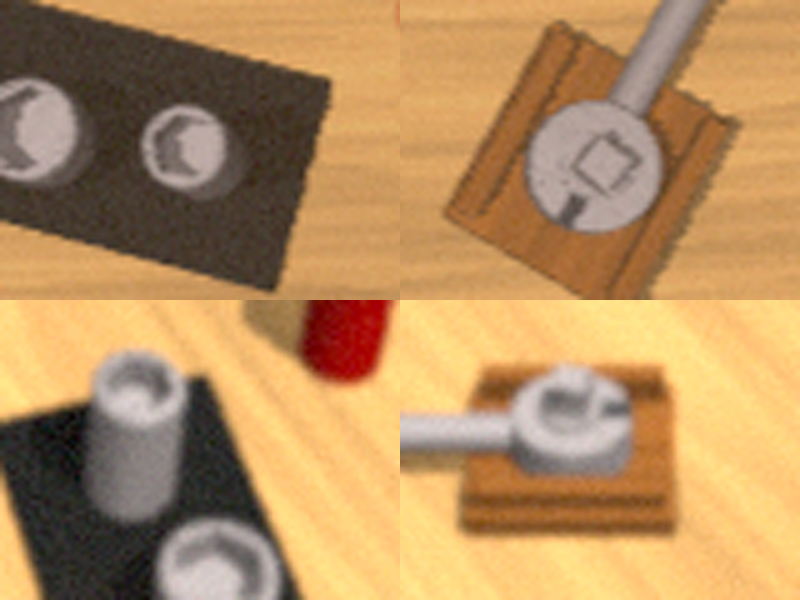

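Candidates: tall bright socket (top 253,255; scene 357,297), wide (221,251), slim (190,239), red look-alikes (304,229) and (258,309). The crop shows that the bright one at the mat's ratchet-side end is the tall deep socket. The drive's square is visible at about (386,278) in the top view.

```bash
cat > h.py <<'E'
import numpy as np,cv2
from cell import env
def ray(n,u,v):
    m=env.camera_model(n);R=np.array(m["R"]);t=np.array(m["t"])
    return -R.T@t, R.T@np.array([(u-m["cx"])/m["fx"],(v-m["cy"])/m["fy"],1])
def onz(n,u,v,z):
    c,d=ray(n,u,v);return c+d*(z-c[2])/d[2]
def proj(n,X):
    m=env.camera_model(n);p=np.array(m["R"])@X+m["t"];return m["fx"]*p[0]/p[2]+m["cx"],m["fy"]*p[1]/p[2]+m["cy"]
def tri(a,b):
    (c1,d1),(c2,d2)=ray("top",*a),ray("scene",*b)
    s=np.linalg.lstsq(np.stack([d1,-d2],1),c2-c1,rcond=None)[0]
    p,q=c1+s[0]*d1,c2+s[1]*d2;return (p+q)/2,np.linalg.norm(p-q)
E
python3 - <<'E'
from h import *
a=cv2.imread("pics/top0.png");b=cv2.imread("pics/scene0.png")
def blob(im,x,y,r,th,satmax=40):
    c=im[y-r:y+r,x-r:x+r]; c=cv2.resize(c,None,fx=4,fy=4,interpolation=cv2.INTER_CUBIC)
    h=cv2.cvtColor(c,cv2.COLOR_BGR2HSV); m=((h[...,2]>th)&(h[...,1]<satmax)).astype(np.uint8)
    cs,_=cv2.findContours(m,cv2.RETR_EXTERNAL,cv2.CHAIN_APPROX_NONE)
    k=max(cs,key=cv2.contourArea); k=cv2.convexHull(k)
    f=lambda u,v:((u+.5)/4-.5+x-r,(v+.5)/4-.5+y-r)
    return k,f
for name,x,y,r,z in(("tall",253,255,14,.079),("wide",221,251,16,.052),("slim",190,239,12,.052)):
  for th in(85,100):
    k,f=blob(a,x,y,r,th); e=cv2.fitEllipse(k); c=f(*e[0])
    print(name,th,np.round(c,2),np.round(onz("top",*c,z),4),"axes px",np.round(np.array(e[1])/4,1),"proj scene",np.round(proj("scene",onz("top",*c,z)),1))
k,f=blob(a,384,278,15,85);e=cv2.fitEllipse(k);c=f(*e[0]);print("head",np.round(c,2),np.array(e[1])/4,np.round(onz("top",*c,.044),4))
for p in((386.2,277.8),):
    X=onz("top",*p,.068);print("drivetop",np.round(X,4),proj("scene",X))
# tall top in scene
k,f=blob(b,357,297,20,85,60);print("scene tall bbox",cv2.boundingRect(k),f(0,0))
# handle direction: grip dark end
for p in((449,157),(437,183),(410,235)): print(np.round(onz("top",*p,.035),4))
g=cv2.resize(a[262:294,368:402],None,fx=16,fy=16,interpolation=cv2.INTER_CUBIC);g=cv2.convertScaleAbs(g,alpha=1.5)
s=cv2.resize(b[185:225,290:335],None,fx=12,fy=12,interpolation=cv2.INTER_CUBIC)[:480,:540]
t=np.zeros((512,544,3),np.uint8);cv2.imwrite("pics/drv.png",g)
print(g.shape)
E
```

```text
tall 85 [251.4  253.94] [0.5295 0.1321 0.079 ] axes px [16.3 16.6] proj scene [357.  285.9]
tall 100 [251.35 253.92] [0.5295 0.1322 0.079 ] axes px [15.7 16. ] proj scene [357. 286.]
wide 85 [219.75 250.49] [0.5426 0.2113 0.052 ] axes px [20.1 20.4] proj scene [372.8 322.9]
wide 100 [219.64 250.49] [0.5426 0.2115 0.052 ] axes px [19.2 19.9] proj scene [372.9 323. ]
slim 85 [188.8 238.1] [0.5745 0.2853 0.052 ] axes px [13.1 13.5] proj scene [381.8 358.2]
slim 100 [188.65 238.05] [0.5746 0.2856 0.052 ] axes px [12.6 12.9] proj scene [381.9 358.4]
head [384.09 276.41] [25.40667343 30.57490921] [ 0.4705 -0.1784  0.044 ]
drivetop [ 0.4661 -0.1795  0.068 ] (np.float64(308.19119205377933), np.float64(194.32366333755948))
scene tall bbox (46, 14, 76, 129) (336.625, 276.625)
[ 0.7627 -0.3553  0.035 ]
[ 0.6972 -0.3213  0.035 ]
[ 0.5695 -0.2475  0.035 ]
(512, 544, 3)
```

View pics/drv.png

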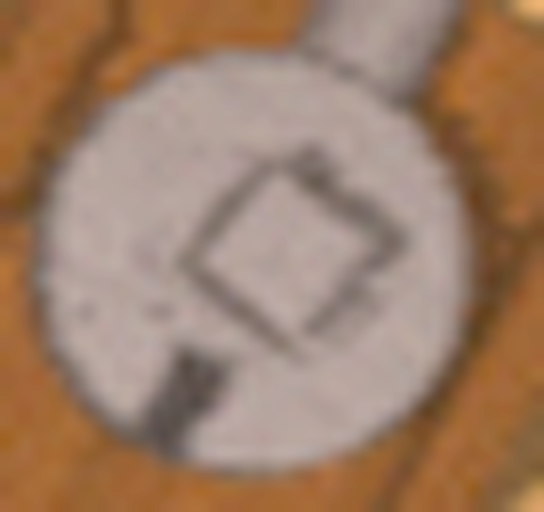

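Run:
```python
from h import *
b=cv2.imread("pics/scene0.png")
cv2.imwrite("pics/drvs.png",cv2.resize(b[185:225,285:335],(800,640),interpolation=cv2.INTER_CUBIC)[:600])
f=lambda u,v:(368+(u+.5)/16-.5,262+(v+.5)/16-.5)
print("head",np.round(onz("top",*f(256,259),.044),4))
for p in((290,252),(281,252)):
    X=onz("top",*f(*p),.068);u=np.array(proj("scene",X));print(np.round(X,4),u,(u-[285,185]+.5)*16)
    for z in(.048,.044):
        u=np.array(proj("scene",[X[0],X[1],z]));print((u-[285,185]+.5)*16)
W=[onz("top",*f(*p),.068) for p in((192,255),(287,160),(392,243),(295,348))]
for i in range(4):
    d=(W[(i+1)%4]-W[i])[:2];print(np.round(np.hypot(*d),4),np.degrees(np.arctan2(d[1],d[0]))%90)
```

```text
head [ 0.4674 -0.1769  0.044 ]
[ 0.4673 -0.1783  0.068 ] [308.01505669 194.76860719] [376.24090698 164.29771512]
[378.92392735 255.22034137]
[379.4527764 273.1420632]
[ 0.4673 -0.177   0.068 ] [308.26226972 195.06897222] [380.19631555 169.10355548]
[382.83323413 260.02504412]
[383.35299132 277.94637761]
0.0197 42.81178733351436
0.0193 49.653274357946685
0.021 44.93457178045671
0.02 45.92095294678229
```

View pics/drvs.png

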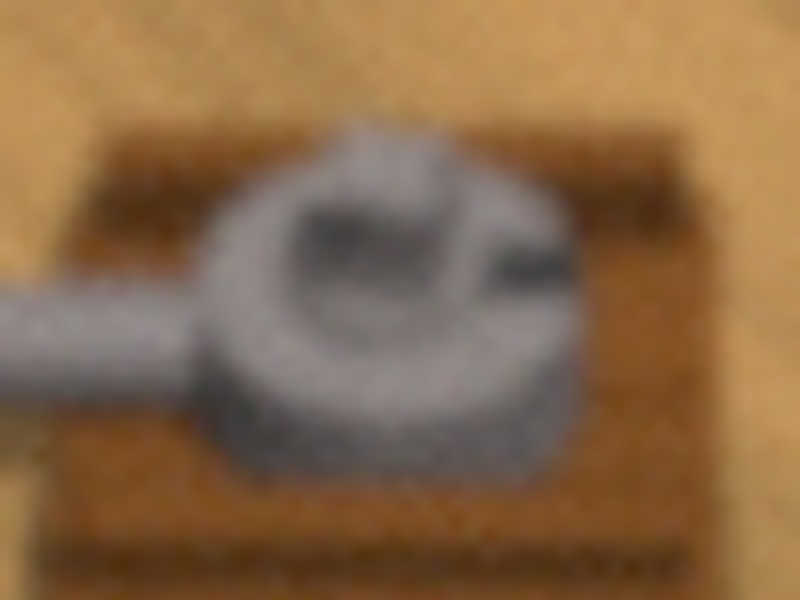

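The scene crop shows the drive standing up behind the ring, with its top centred near crop (392,163). That agrees with the top view to about 1.5 mm: drive ≈ (0.467,-0.177), square at ≈ 45° mod 90. The tall socket is at (0.5295,0.132).

```bash
cat >> h.py <<'E'
import json,sys
from scipy.spatial.transform import Rotation as Ro
def plan(target,yaw,n,fin=0):
    o=env.get_obs();p=np.array(o["tool_pos"]);R=Ro.from_euler("xyz",o["tool_rot"],degrees=True)
    T=Ro.from_euler("xyz",[180,0,yaw],degrees=True);rv=np.round((R.inv()*T).as_rotvec()/n,3);p0=p.copy()
    rows=[]
    for i in range(n):
        g=p0+(np.array(target)-p0)*(i+1)/n
        d=np.round(R.inv().apply(g-p)*1000,1 if n<5 else 0 if i<n-1 else 1)
        rows.append({"dp":d.tolist(),"dr":rv.tolist(),"fingers":fin});p=p+R.apply(d/1000);R=R*Ro.from_rotvec(rv)
    for i in range(0,n,5):print(json.dumps(rows[i:i+5]))
def st():
    o=env.get_obs();print({k:np.round(o[k],4).tolist() for k in("time_s","tool_pos","tool_rot","force","wrist_torque","grip_width","grasp_force","qpos")})
E
python3 -c "
from h import *
plan([.5295,.132,.2],95,15)"
```

```text
[{"dp": [36.0, -36.0, 1.0], "dr": [-0.0, -0.0, -0.081], "fingers": 0}, {"dp": [38.0, -33.0, 2.0], "dr": [-0.0, -0.0, -0.081], "fingers": 0}, {"dp": [41.0, -30.0, 1.0], "dr": [-0.0, -0.0, -0.081], "fingers": 0}, {"dp": [43.0, -26.0, 2.0], "dr": [-0.0, -0.0, -0.081], "fingers": 0}, {"dp": [45.0, -23.0, 1.0], "dr": [-0.0, -0.0, -0.081], "fingers": 0}]
[{"dp": [47.0, -18.0, 2.0], "dr": [-0.0, -0.0, -0.081], "fingers": 0}, {"dp": [49.0, -16.0, 1.0], "dr": [-0.0, -0.0, -0.081], "fingers": 0}, {"dp": [49.0, -11.0, 2.0], "dr": [-0.0, -0.0, -0.081], "fingers": 0}, {"dp": [50.0, -7.0, 1.0], "dr": [-0.0, -0.0, -0.081], "fingers": 0}, {"dp": [50.0, -3.0, 2.0], "dr": [-0.0, -0.0, -0.081], "fingers": 0}]
[{"dp": [51.0, 1.0, 1.0], "dr": [-0.0, -0.0, -0.081], "fingers": 0}, {"dp": [50.0, 5.0, 2.0], "dr": [-0.0, -0.0, -0.081], "fingers": 0}, {"dp": [50.0, 9.0, 1.0], "dr": [-0.0, -0.0, -0.081], "fingers": 0}, {"dp": [49.0, 14.0, 2.0], "dr": [-0.0, -0.0, -0.081], "fingers": 0}, {"dp": [47.4, 16.7, 1.5], "dr": [-0.0, -0.0, -0.081], "fingers": 0}]
```

Request:
step_arm:
  moves:
    - {"dp": [36, -36, 1], "dr": [0, 0, -0.081], "fingers": 0}
    - {"dp": [38, -33, 2], "dr": [0, 0, -0.081], "fingers": 0}
    - {"dp": [41, -30, 1], "dr": [0, 0, -0.081], "fingers": 0}
    - {"dp": [43, -26, 2], "dr": [0, 0, -0.081], "fingers": 0}
    - {"dp": [45, -23, 1], "dr": [0, 0, -0.081], "fingers": 0}

```text
time_s: 0.72
tool_pos: [0.3642, -0.3447, 0.2151]
tool_rot: [-180.0, 0.0, 49.1]
force: [0.6, 0.2, -0.6]
grip_width: 0.0869
grasp_force: 0.0
```

Request:
step_arm:
  moves:
    - {"dp": [47, -18, 2], "dr": [0, 0, -0.081], "fingers": 0}
    - {"dp": [49, -16, 1], "dr": [0, 0, -0.081], "fingers": 0}
    - {"dp": [49, -11, 2], "dr": [0, 0, -0.081], "fingers": 0}
    - {"dp": [50, -7, 1], "dr": [0, 0, -0.081], "fingers": 0}
    - {"dp": [50, -3, 2], "dr": [0, 0, -0.081], "fingers": 0}

```text
time_s: 1.35
tool_pos: [0.4471, -0.1063, 0.2074]
tool_rot: [180.0, 0.0, 72.3]
force: [0.6, -0.5, 0.7]
grip_width: 0.0873
grasp_force: 0.0
```

Request:
step_arm:
  moves:
    - {"dp": [51, 1, 1], "dr": [0, 0, -0.081], "fingers": 0}
    - {"dp": [50, 5, 2], "dr": [0, 0, -0.081], "fingers": 0}
    - {"dp": [50, 9, 1], "dr": [0, 0, -0.081], "fingers": 0}
    - {"dp": [49, 14, 2], "dr": [0, 0, -0.081], "fingers": 0}
    - {"dp": [47, 17, 2], "dr": [0, 0, -0.081], "fingers": 0}

```text
time_s: 1.98
tool_pos: [0.5303, 0.1324, 0.1993]
tool_rot: [-180.0, 0.0, 95.5]
force: [-0.1, 0.4, -0.8]
grip_width: 0.087
grasp_force: 0.0
```

```bash
python3 -c "
from h import *
st();plan([.5295,.132,.036],95,5)"
```

```text
{'time_s': 1.975, 'tool_pos': [0.5303, 0.1324, 0.1993], 'tool_rot': [-179.9989, 0.0239, 95.4568], 'force': [-0.1171, 0.3657, -0.7579], 'wrist_torque': [-0.036, -0.1342, -0.0098], 'grip_width': 0.087, 'grasp_force': 0.0, 'qpos': [23.7757, 10.4614, -44.9471, 98.5459, 7.6864, 74.1524, -17.346]}
[{"dp": [-0.0, -0.0, 33.0], "dr": [-0.0, 0.0, 0.002], "fingers": 0}, {"dp": [-0.0, -0.0, 32.0], "dr": [-0.0, 0.0, 0.002], "fingers": 0}, {"dp": [-0.0, -1.0, 33.0], "dr": [-0.0, 0.0, 0.002], "fingers": 0}, {"dp": [-0.0, 0.0, 33.0], "dr": [-0.0, 0.0, 0.002], "fingers": 0}, {"dp": [-0.3, 0.2, 32.3], "dr": [-0.0, 0.0, 0.002], "fingers": 0}]
```

Request:
step_arm:
  moves:
    - {"dp": [0, -1, 38], "fingers": 0}
    - {"dp": [0, 0, 38], "fingers": 0}
    - {"dp": [0, 0, 38], "fingers": 0}
    - {"dp": [0, 0, 30], "fingers": 0}
    - {"dp": [0, 0, 19], "fingers": 0}

```text
validation failed for argument at $.mo...
```

Request:
step_arm:
  moves:
    - {"dp": [0, 0, 0], "fingers": 1}
    - {"dp": [0, 0, 0], "fingers": 1}
    - {"dp": [0, 0, 0], "fingers": 1}
    - {"dp": [0, 0, 0], "fingers": 1}
    - {"dp": [0, 0, 0], "fingers": 1}
  squeeze: 40

```text
validation failed for argument at $.mo...
```

Every row needs "dr".

Request:
step_arm:
  moves:
    - {"dp": [0, -1, 38], "dr": [0, 0, 0], "fingers": 0}
    - {"dp": [0, 0, 38], "dr": [0, 0, 0], "fingers": 0}
    - {"dp": [0, 0, 38], "dr": [0, 0, 0], "fingers": 0}
    - {"dp": [0, 0, 30], "dr": [0, 0, 0], "fingers": 0}
    - {"dp": [0, 0, 19], "dr": [0, 0, 0], "fingers": 0}

```text
time_s: 2.6
tool_pos: [0.528, 0.1307, 0.0347]
tool_rot: [-179.9, 0.0, 95.3]
force: [-0.2, -0.3, 0.4]
grip_width: 0.0866
grasp_force: 0.0
```

Request:
step_arm:
  moves:
    - {"dp": [0, 0, 0], "dr": [0, 0, 0], "fingers": 1}
    - {"dp": [0, 0, 0], "dr": [0, 0, 0], "fingers": 1}
    - {"dp": [0, 0, 0], "dr": [0, 0, 0], "fingers": 1}
    - {"dp": [0, 0, 0], "dr": [0, 0, 0], "fingers": 1}
    - {"dp": [0, 0, 0], "dr": [0, 0, 0], "fingers": 1}
  squeeze: 40

```text
time_s: 3.22
tool_pos: [0.5294, 0.131, 0.0369]
tool_rot: [180.0, 0.0, 95.3]
force: [0.3, -0.4, 0.2]
grip_width: 0.0454
grasp_force: 0.0
```

Request:
step_arm:
  moves:
    - {"dp": [0, 0, 0], "dr": [0, 0, 0], "fingers": 1}
    - {"dp": [0, 0, 0], "dr": [0, 0, 0], "fingers": 1}
    - {"dp": [0, 0, 0], "dr": [0, 0, 0], "fingers": 1}
    - {"dp": [0, 0, 0], "dr": [0, 0, 0], "fingers": 1}
    - {"dp": [0, 0, -10], "dr": [0, 0, 0], "fingers": 1}

```text
time_s: 3.85
tool_pos: [0.5272, 0.1305, 0.0452]
tool_rot: [-179.8, 0.0, 95.3]
force: [0.2, -0.5, -5.2]
grip_width: 0.0394
grasp_force: 40.0
```

```bash
python3 -c "
from h import *
st()
print('---z then over');plan([.467,-.177,.180],70,10,1)"
```

```text
{'time_s': 3.85, 'tool_pos': [0.5272, 0.1305, 0.0452], 'tool_rot': [-179.767, 0.0104, 95.335], 'force': [0.1529, -0.549, -5.1974], 'wrist_torque': [-0.0343, -0.1725, 0.0169], 'grip_width': 0.0394, 'grasp_force': 39.9999, 'qpos': [20.2114, 20.0023, -42.4125, 108.0682, 15.7064, 58.1087, -23.6012]}
---z then over
[{"dp": [-30.0, -9.0, -13.0], "dr": [-0.0, 0.0, 0.044], "fingers": 1}, {"dp": [-30.0, -7.0, -14.0], "dr": [-0.0, 0.0, 0.044], "fingers": 1}, {"dp": [-31.0, -7.0, -13.0], "dr": [-0.0, 0.0, 0.044], "fingers": 1}, {"dp": [-31.0, -5.0, -14.0], "dr": [-0.0, 0.0, 0.044], "fingers": 1}, {"dp": [-31.0, -3.0, -13.0], "dr": [-0.0, 0.0, 0.044], "fingers": 1}]
[{"dp": [-32.0, -2.0, -14.0], "dr": [-0.0, 0.0, 0.044], "fingers": 1}, {"dp": [-31.0, -1.0, -13.0], "dr": [-0.0, 0.0, 0.044], "fingers": 1}, {"dp": [-31.0, 1.0, -13.0], "dr": [-0.0, 0.0, 0.044], "fingers": 1}, {"dp": [-32.0, 2.0, -14.0], "dr": [-0.0, 0.0, 0.044], "fingers": 1}, {"dp": [-30.8, 3.1, -13.4], "dr": [-0.0, 0.0, 0.044], "fingers": 1}]
```

Gripped at 40 N and off the mat. Next I lift it and carry it over the drive.

Request:
step_arm:
  moves:
    - {"dp": [0, 0, -30], "dr": [0, 0, 0], "fingers": 1}
    - {"dp": [0, 0, -40], "dr": [0, 0, 0], "fingers": 1}
    - {"dp": [-30, -8, -30], "dr": [0, 0, 0], "fingers": 1}
    - {"dp": [-35, -9, -25], "dr": [0, 0, 0.044], "fingers": 1}
    - {"dp": [-40, -8, 0], "dr": [0, 0, 0.044], "fingers": 1}

```text
time_s: 4.47
tool_pos: [0.5126, 0.0242, 0.1733]
tool_rot: [179.8, 0.0, 90.3]
force: [0.6, -0.4, -5.2]
grip_width: 0.0395
grasp_force: 40.0
```

Request:
step_arm:
  moves:
    - {"dp": [-40, -7, 0], "dr": [0, 0, 0.044], "fingers": 1}
    - {"dp": [-40, -5, 0], "dr": [0, 0, 0.044], "fingers": 1}
    - {"dp": [-40, -3, 0], "dr": [0, 0, 0.044], "fingers": 1}
    - {"dp": [-35, -1, 0], "dr": [0, 0, 0.044], "fingers": 1}
    - {"dp": [-20, 0, 0], "dr": [0, 0, 0.044], "fingers": 1}

```text
time_s: 5.1
tool_pos: [0.4828, -0.1513, 0.1711]
tool_rot: [-179.9, -0.0, 77.4]
force: [-0.0, 0.8, -3.9]
grip_width: 0.0396
grasp_force: 40.0
```

```bash
python3 -c "
from h import *
st()
plan([.467,-.177,.130],80,5,1)"
```

```text
{'time_s': 5.1, 'tool_pos': [0.4828, -0.1513, 0.1711], 'tool_rot': [-179.9365, -0.0002, 77.4251], 'force': [-0.0455, 0.8457, -3.929], 'wrist_torque': [0.0081, -0.0874, -0.0169], 'grip_width': 0.0396, 'grasp_force': 39.9993, 'qpos': [44.9569, 4.489, -31.7362, 106.2166, 2.511, 70.0446, -0.1355]}
[{"dp": [-6.0, -2.0, 8.0], "dr": [-0.0, -0.0, -0.009], "fingers": 1}, {"dp": [-5.0, -2.0, 8.0], "dr": [-0.0, -0.0, -0.009], "fingers": 1}, {"dp": [-6.0, -2.0, 9.0], "dr": [-0.0, -0.0, -0.009], "fingers": 1}, {"dp": [-6.0, -2.0, 8.0], "dr": [-0.0, -0.0, -0.009], "fingers": 1}, {"dp": [-5.3, -2.2, 8.1], "dr": [-0.0, -0.0, -0.009], "fingers": 1}]
```

Request:
step_arm:
  moves:
    - {"dp": [-6, -2, 10], "dr": [0, 0, 0], "fingers": 1}
    - {"dp": [-6, -2, 10], "dr": [0, 0, 0], "fingers": 1}
    - {"dp": [-6, -2, 10], "dr": [0, 0, 0], "fingers": 1}
    - {"dp": [-6, -2, 9], "dr": [0, 0, 0], "fingers": 1}
    - {"dp": [-4, -3, 6], "dr": [0, 0, 0], "fingers": 1}

```text
time_s: 5.72
tool_pos: [0.4665, -0.1743, 0.1257]
tool_rot: [-180.0, -0.0, 77.7]
force: [-0.1, -0.2, -4.8]
grip_width: 0.0389
grasp_force: 40.0
```

Run:
```python
from h import *
st();o=env.get_obs();p=np.array(o["tool_pos"])
b=env.read_camera("scene")[:,:,::-1];cv2.imwrite("pics/s2.png",b)
x0,y0=275,165
k=16;v=cv2.resize(b[y0:y0+37,x0:x0+50],None,fx=k,fy=k,interpolation=cv2.INTER_CUBIC).copy()
v=cv2.convertScaleAbs(v,alpha=1.4)
for X in(p-[0,0,.033],p+[0,0,.019],[.467,-.177,.048]):
    u=(np.array(proj("scene",X))-[x0,y0]+.5)*k;print(u);cv2.circle(v,tuple(int(a) for a in u),3,(0,255,0),-1)
cv2.imwrite("pics/s2c.png",v)
```

```text
{'time_s': 5.725, 'tool_pos': [0.4665, -0.1743, 0.1257], 'tool_rot': [-179.954, -0.0116, 77.7109], 'force': [-0.099, -0.2033, -4.8179], 'wrist_torque': [-0.0649, -0.0155, 0.0597], 'grip_width': 0.0389, 'grasp_force': 39.9999, 'qpos': [46.5314, 5.8748, -30.4484, 110.3445, 3.2806, 64.6694, 2.5182]}
[550.15476862 381.50948479]
[543.19803535 126.58091326]
[544.61371828 579.18567294]
```

View pics/s2c.png

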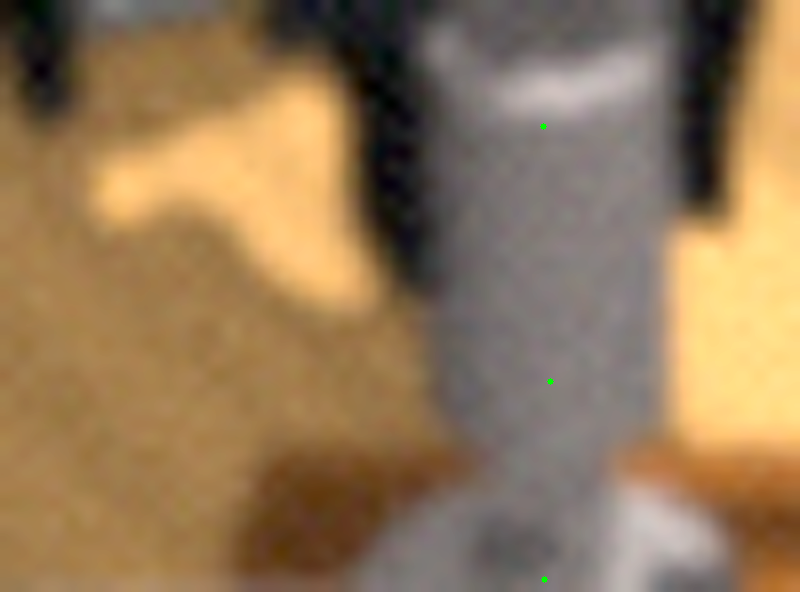

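The socket is held upright. Its axis in the scene view (about 551) agrees with the projected TCP (550), so the scene bias is small. Now I correct xy by -3 mm and descend gently to contact.

Request:
step_arm:
  moves:
    - {"dp": [-3, 0, 6], "dr": [0, 0, 0], "fingers": 1}
    - {"dp": [0, 0, 6], "dr": [0, 0, 0], "fingers": 1}
    - {"dp": [0, 0, 6], "dr": [0, 0, 0], "fingers": 1}
    - {"dp": [0, 0, 2], "dr": [0, 0, 0], "fingers": 1}
    - {"dp": [0, 0, 1], "dr": [0, 0, 0], "fingers": 1}

```text
time_s: 6.4
tool_pos: [0.4664, -0.1772, 0.1055]
tool_rot: [180.0, 0.0, 77.7]
force: [-0.3, 0.5, -5.4]
grip_width: 0.0391
grasp_force: 40.0
```

Request:
step_arm:
  moves:
    - {"dp": [0, 0, 1], "dr": [0, 0, 0], "fingers": 1}
    - {"dp": [0, 0, 1], "dr": [0, 0, 0], "fingers": 1}
    - {"dp": [0, 0, 0.5], "dr": [0, 0, 0], "fingers": 1}
    - {"dp": [0, 0, 0.5], "dr": [0, 0, 0], "fingers": 1}
    - {"dp": [0, 0, 0], "dr": [0, 0, 0], "fingers": 1}

```text
time_s: 7.02
tool_pos: [0.4663, -0.1773, 0.1026]
tool_rot: [180.0, 0.0, 77.7]
force: [-0.5, 0.6, -5.1]
grip_width: 0.0393
grasp_force: 40.0
```

```bash
python3 -c "
from h import *
st()"
```

```text
{'time_s': 7.025, 'tool_pos': [0.4663, -0.1773, 0.1026], 'tool_rot': [179.9995, 0.0058, 77.682], 'force': [-0.5274, 0.5629, -5.0864], 'wrist_torque': [-0.0279, -0.0783, -0.0226], 'grip_width': 0.0393, 'grasp_force': 39.9998, 'qpos': [46.4016, 7.4711, -30.2897, 111.6694, 4.2688, 61.9353, 1.9952]}
```

Request:
step_arm:
  moves:
    - {"dp": [0, 0, 0.5], "dr": [0, 0, 0], "fingers": 1}
    - {"dp": [0, 0, 0.5], "dr": [0, 0, 0], "fingers": 1}
    - {"dp": [0, 0, 0.5], "dr": [0, 0, 0], "fingers": 1}
    - {"dp": [0, 0, 0.3], "dr": [0, 0, 0], "fingers": 1}
    - {"dp": [0, 0, 0], "dr": [0, 0, 0], "fingers": 1}

```text
time_s: 7.65
tool_pos: [0.4663, -0.1773, 0.1008]
tool_rot: [-180.0, 0.0, 77.7]
force: [-0.0, -0.6, -4.0]
grip_width: 0.0391
grasp_force: 40.0
```

Request:
step_arm:
  moves:
    - {"dp": [0, 0, 0.3], "dr": [0, 0, 0], "fingers": 1}
    - {"dp": [0, 0, 0.2], "dr": [0, 0, 0], "fingers": 1}
    - {"dp": [0, 0, 0.2], "dr": [0, 0, 0], "fingers": 1}
    - {"dp": [0, 0, 0.2], "dr": [0, 0, 0], "fingers": 1}
    - {"dp": [0, 0, 0], "dr": [0, 0, 0], "fingers": 1}

```text
time_s: 8.28
tool_pos: [0.4664, -0.1774, 0.1005]
tool_rot: [180.0, 0.0, 77.7]
force: [-2.8, 1.5, 4.0]
grip_width: 0.0395
grasp_force: 40.0
```

Contact is at TCP z ≈ 0.1005, which matches the 20 mm drive end. Now I turn under about 9 N and feel for the square.

Request:
step_arm:
  moves:
    - {"dp": [0, 0.06, 0], "dr": [0, 0, -0.06], "fingers": 1}
    - {"dp": [0, 0.06, 0], "dr": [0, 0, -0.06], "fingers": 1}
    - {"dp": [0, 0.06, 0], "dr": [0, 0, -0.06], "fingers": 1}
    - {"dp": [0, 0.06, 0], "dr": [0, 0, -0.06], "fingers": 1}
    - {"dp": [0, 0.06, 0], "dr": [0, 0, -0.06], "fingers": 1}

```text
time_s: 8.9
tool_pos: [0.4674, -0.177, 0.1003]
tool_rot: [179.9, 0.0, 95.0]
force: [-0.5, 1.2, 3.1]
grip_width: 0.0391
grasp_force: 40.0
```

```bash
python3 -c "
from h import *
st()"
```

```text
{'time_s': 8.9, 'tool_pos': [0.4674, -0.177, 0.1003], 'tool_rot': [179.9142, 0.0062, 94.992], 'force': [-0.504, 1.1568, 3.0547], 'wrist_torque': [0.404, 0.3462, -0.089], 'grip_width': 0.0391, 'grasp_force': 40.0018, 'qpos': [47.558, 7.8158, -31.6185, 111.7043, 4.6191, 61.6243, 18.9766]}
```

Request:
step_arm:
  moves:
    - {"dp": [0, 0.06, 0], "dr": [0, 0, -0.06], "fingers": 1}
    - {"dp": [0, 0.06, 0], "dr": [0, 0, -0.06], "fingers": 1}
    - {"dp": [0, 0.06, 0], "dr": [0, 0, -0.06], "fingers": 1}
    - {"dp": [0, 0.06, 0], "dr": [0, 0, -0.06], "fingers": 1}
    - {"dp": [0, 0.06, 0], "dr": [0, 0, -0.06], "fingers": 1}

```text
time_s: 9.52
tool_pos: [0.4675, -0.1774, 0.1002]
tool_rot: [179.9, 0.1, 112.2]
force: [-1.5, 1.2, 3.1]
grip_width: 0.0395
grasp_force: 40.0
```

```bash
python3 -c "
from h import *
st()"
```

```text
{'time_s': 9.525, 'tool_pos': [0.4675, -0.1774, 0.1002], 'tool_rot': [179.9445, 0.0532, 112.1696], 'force': [-1.5429, 1.1758, 3.0761], 'wrist_torque': [0.2215, 0.3521, -0.022], 'grip_width': 0.0395, 'grasp_force': 40.0007, 'qpos': [48.7965, 7.9949, -32.9504, 111.6413, 4.9396, 61.6494, 35.9263]}
```

Request:
step_arm:
  moves:
    - {"dp": [0, 0.06, 0], "dr": [0, 0, -0.06], "fingers": 1}
    - {"dp": [0, 0.06, 0], "dr": [0, 0, -0.06], "fingers": 1}
    - {"dp": [0, 0.06, 0], "dr": [0, 0, -0.06], "fingers": 1}
    - {"dp": [0, 0.06, 0], "dr": [0, 0, -0.06], "fingers": 1}
    - {"dp": [0, 0.06, 0], "dr": [0, 0, -0.06], "fingers": 1}

```text
time_s: 10.15
tool_pos: [0.4684, -0.1773, 0.1005]
tool_rot: [179.9, 0.1, 129.4]
force: [-0.7, 0.8, 3.0]
grip_width: 0.039
grasp_force: 40.0
```

```bash
python3 -c "
from h import *
st()"
```

```text
{'time_s': 10.15, 'tool_pos': [0.4684, -0.1773, 0.1005], 'tool_rot': [179.9128, 0.1273, 129.3617], 'force': [-0.7439, 0.8482, 3.0272], 'wrist_torque': [0.1772, 0.1124, -0.023], 'grip_width': 0.039, 'grasp_force': 40.0004, 'qpos': [50.0584, 8.1685, -34.3596, 111.542, 5.229, 61.6454, 52.856]}
```

Request:
step_arm:
  moves:
    - {"dp": [0, 0.06, 0], "dr": [0, 0, -0.06], "fingers": 1}
    - {"dp": [0, 0.06, 0], "dr": [0, 0, -0.06], "fingers": 1}
    - {"dp": [0, 0.06, 0], "dr": [0, 0, -0.06], "fingers": 1}
    - {"dp": [0, 0.06, 0], "dr": [0, 0, -0.06], "fingers": 1}
    - {"dp": [0, 0.06, 0], "dr": [0, 0, -0.06], "fingers": 1}

```text
time_s: 10.78
tool_pos: [0.4688, -0.1771, 0.1006]
tool_rot: [179.9, 0.2, 146.5]
force: [-0.5, 0.6, 3.1]
grip_width: 0.0394
grasp_force: 40.0
```

```bash
python3 -c "
from h import *
st()"
```

```text
{'time_s': 10.775, 'tool_pos': [0.4688, -0.1771, 0.1006], 'tool_rot': [179.9392, 0.1678, 146.5498], 'force': [-0.4953, 0.64, 3.0682], 'wrist_torque': [0.2948, -0.026, -0.0317], 'grip_width': 0.0394, 'grasp_force': 40.0003, 'qpos': [51.3614, 8.3532, -35.8106, 111.4807, 5.5337, 61.6618, 69.7723]}
```

Request:
step_arm:
  moves:
    - {"dp": [0.6, -0.4, 0], "dr": [0, 0, 0], "fingers": 1}
    - {"dp": [0.6, -0.4, 0], "dr": [0, 0, -0.06], "fingers": 1}
    - {"dp": [0, 0.0, 0], "dr": [0, 0, -0.06], "fingers": 1}
    - {"dp": [0, 0.0, 0], "dr": [0, 0, -0.06], "fingers": 1}
    - {"dp": [0, 0.0, 0], "dr": [0, 0, -0.06], "fingers": 1}

```text
time_s: 11.4
tool_pos: [0.4672, -0.1773, 0.1006]
tool_rot: [180.0, 0.2, 160.2]
force: [1.4, 0.9, 3.3]
grip_width: 0.0391
grasp_force: 40.0
```

```bash
python3 -c "
from h import *
st()"
```

```text
{'time_s': 11.4, 'tool_pos': [0.4672, -0.1773, 0.1006], 'tool_rot': [179.9976, 0.1802, 160.2227], 'force': [1.3995, 0.8604, 3.2574], 'wrist_torque': [0.1698, -0.3639, -0.0267], 'grip_width': 0.0391, 'grasp_force': 40.0006, 'qpos': [52.5292, 8.3088, -36.947, 111.6297, 5.6753, 61.6504, 83.4088]}
```

No drop over 82°, so the xy is probably off by about 1 mm. I'll lift and measure again with averaged images.

Request:
step_arm:
  moves:
    - {"dp": [0, 0, -15], "dr": [0, 0, 0], "fingers": 1}
    - {"dp": [0, 0, -20], "dr": [0, 0, 0], "fingers": 1}
    - {"dp": [0, 0, -10], "dr": [0, 0, 0], "fingers": 1}
    - {"dp": [0, 0, 0], "dr": [0, 0, 0], "fingers": 1}
    - {"dp": [0, 0, 0], "dr": [0, 0, 0], "fingers": 1}

```text
time_s: 12.02
tool_pos: [0.4652, -0.1768, 0.1441]
tool_rot: [-180.0, -0.1, 160.2]
force: [-0.5, -0.2, -5.5]
grip_width: 0.0394
grasp_force: 40.0
```

Run:
```python
from h import *
P=[];I=[]
for i in range(8):
    I.append(env.read_camera("scene")[:,:,::-1].astype(float));o=env.get_obs();P.append(o["tool_pos"])
P=np.array(P);print(P.std(0)*1000,P.mean(0),o["tool_rot"])
b=np.mean(I,0);np.save("s3.npy",b);p=P.mean(0)
b0=cv2.imread("pics/s2.png").astype(float)
# socket body silhouette edges along rows: saturation mask (grey vs wood)
def edges(b,row,xc):
    c=b[row-1:row+2].mean(0); s=(c.max(1)-c.min(1)); return s[xc-12:xc+13].round().astype(int)
for h in(-.033,-.02,-.005): print(h,np.round(proj("scene",p+[0,0,h]),2))
u,v=proj("scene",p+[0,0,-.02]);xc,yc=int(round(u)),int(round(v))
for r in range(yc-6,yc+12,3): print(r,xc-12,edges(b,r,xc))
```

```text
[0.22244098 0.05789839 0.24190042] [ 0.46553601 -0.17675181  0.14429294] [ 1.79999105e+02 -1.56840908e-02  1.60188798e+02]
-0.033 [308.56 182.08]
-0.02 [308.45 178.1 ]
-0.005 [308.32 173.43]
172 296 [100  90  66  38  18   7   1   1   1   2   1   2   3   3   1   2   2   1
   1   4  19  45  64  73  75]
175 296 [101 100  94  87  77  52  20   5   3   3   2   2   2   2   2   2   2   1
   2   6  27  63  92 104 104]
178 296 [ 96  97 100 101  93  66  29   8   4   4   2   2   3   1   1   2   2   2
   2   6  25  63  93 105 108]
181 296 [ 96  95  96  97  91  67  34   9   4   4   5   4   4   5   5   4   5   6
   6   8  27  65  95 107 107]
184 296 [ 98  99  97  96  93  84  64  41  23  14  10   8   6   5   7   8   9  12
  22  40  68  93 105 108 108]
187 296 [ 96  98  98  98  98  95  92  91  86  81  75  69  64  65  67  70  75  82
  90  99 105 107 108 110 109]
```

Run:
```python
from h import *
def sil(b,u,v):
    out=[]
    for r in range(int(v)-1,int(v)+3):
        c=b[r]; s=c.max(1)-c.min(1); i=int(round(u))
        L=next(k for k in range(i,i-14,-1) if s[k-1]>=48); L=L-(48-s[L])/(s[L-1]-s[L])
        Rr=next(k for k in range(i,i+14) if s[k+1]>=48); Rr=Rr+(48-s[Rr])/(s[Rr+1]-s[Rr])
        out.append((L+Rr)/2)
    return np.mean(out),np.std(out)
for b,p in((cv2.imread("pics/s2.png").astype(float),[.4665,-.1743,.1257]),(np.load("s3.npy"),[.4655,-.1768,.1443])):
    u,v=proj("scene",np.array(p)-[0,0,.02]);s=sil(b,u,v);print(s,u,s[0]-u)
```

```text
(np.float64(307.9313033327366), np.float64(0.2734288570222923)) 308.77618499916116 -0.8448816664245555
(np.float64(309.0544361939501), np.float64(0.01766307226623225)) 308.4549254812568 0.5995107126933021
```

Request:
step_arm:
  moves:
    - {"dp": [-10, -28, -4], "dr": [0, 0, 0], "fingers": 1}
    - {"dp": [-10, -28, -4], "dr": [0, 0, 0], "fingers": 1}
    - {"dp": [-10, -28, -4], "dr": [0, 0, 0], "fingers": 1}
    - {"dp": [-10, -28, -4], "dr": [0, 0, 0], "fingers": 1}
    - {"dp": [-10, -28, -4], "dr": [0, 0, 0], "fingers": 1}

```text
time_s: 13.05
tool_pos: [0.4654, -0.3266, 0.1648]
tool_rot: [180.0, -0.0, 160.2]
force: [0.1, 0.1, -4.3]
grip_width: 0.0393
grasp_force: 40.0
```

```bash
cat >> h.py <<'E'
def avg(n,k):
    I=[];P=[]
    for i in range(k):
        I.append(env.read_camera(n)[:,:,::-1].astype(float));o=env.get_obs();P.append(o["tool_pos"])
    return np.mean(I,0),np.mean(P,0),o
def sil(b,u,v,rows):
    out=[]
    for r in range(int(v)+rows[0],int(v)+rows[1]):
        c=b[r]; s=c.max(1)-c.min(1); i=int(round(u))
        L=next(k for k in range(i,i-14,-1) if s[k-1]>=48); L=L-(48-s[L])/(s[L-1]-s[L])
        Rr=next(k for k in range(i,i+14) if s[k+1]>=48); Rr=Rr+(48-s[Rr])/(s[Rr+1]-s[Rr])
        out.append(((L+Rr)/2,Rr-L))
    return np.round(out,2)
E
python3 - <<'E'
from h import *
b,p,o=avg("scene",6);a,_,_=avg("top",6)
np.save("sA.npy",b);np.save("tA.npy",a)
print(p,o["tool_rot"]);u,v=proj("scene",p-[0,0,.02]);print(u,v);print(sil(b,u,v,(-3,6)))
x=cv2.resize(a[262:294,368:402].astype(np.float32),None,fx=12,fy=12,interpolation=cv2.INTER_CUBIC)
y=cv2.resize(b[185:217,292:326].astype(np.float32),None,fx=12,fy=12,interpolation=cv2.INTER_CUBIC)
cv2.imwrite("pics/avg.png",np.clip(np.hstack([x*1.5,y[:384,:392]*1.2])[:,:800],0,255))
E
```

```text
[ 0.46504169 -0.32759652  0.16471885] [ 1.79947481e+02 -3.83950778e-02  1.60258478e+02]
279.26077185550935 140.08769978197898Traceback (most recent call last):
  File "<stdin>", line 4, in <module>
  File "h.py", line 37, in sil
    Rr=next(k for k in range(i,i+14) if s[k+1]>=48); Rr=Rr+(48-s[Rr])/(s[Rr+1]-s[Rr])
StopIteration
```

Run:
```python
from h import *
b=np.load("sA.npy");a=np.load("tA.npy")
f=lambda i,x,y,w,h,k:cv2.resize(i[y:y+h,x:x+w].astype(np.float32),None,fx=k,fy=k,interpolation=cv2.INTER_CUBIC)
x=f(a,370,264,32,28,12)*1.5;y=f(b,292,186,32,28,12)*1.2
z=f(b,264,128,64,28,6)*1.2
cv2.imwrite("pics/avg.png",np.clip(np.vstack([np.hstack([x,y]),np.hstack([z,z*0+0])]),0,255))
s=b.max(2)-b.min(2);print(s[140:160:3,266:294].round().astype(int))
```

```text
[[ 58  57  58  59  59  54  36  16   6   4   3   3   4   2   4   4   4   4
    4   4   9  23  42  53  53  54  51  52]
 [ 59  58  56  58  58  53  42  22   7   4   5   5   5   4   6   4   6   6
    7   8  12  24  37  43  45  42  43  45]
 [ 66  66  69  72  76  79  76  70  53  34  21  15  10  11  10  13  16  19
   28  34  32  33  37  38  41  40  42  42]
 [ 86  89  91  91  94  94  94  95  93  94  93  91  87  85  84  85  83  87
   86  70  44  30  32  38  40  40  41  42]
 [ 61  73  85  88  92  94  94  93  93  93  92  96 100  99 101 101  98  90
   72  48  38  32  28  30  37  39  42  43]
 [ 59  63  76  84  89  92  93  95  93  93  93  91  93  95  96  98  91  67
   44  38  42  40  37  31  27  32  35  35]
 [ 72  87  93  93  91  88  89  91  94  95  93  93  92  90  91  87  71  43
   32  34  34  36  36  36  36  34  34  36]][ WARN:0@0.679] global loadsave.cpp:1063 imwrite_ Unsupported depth image for selected encoder is fallbacked to CV_8U.
```

View pics/avg.png

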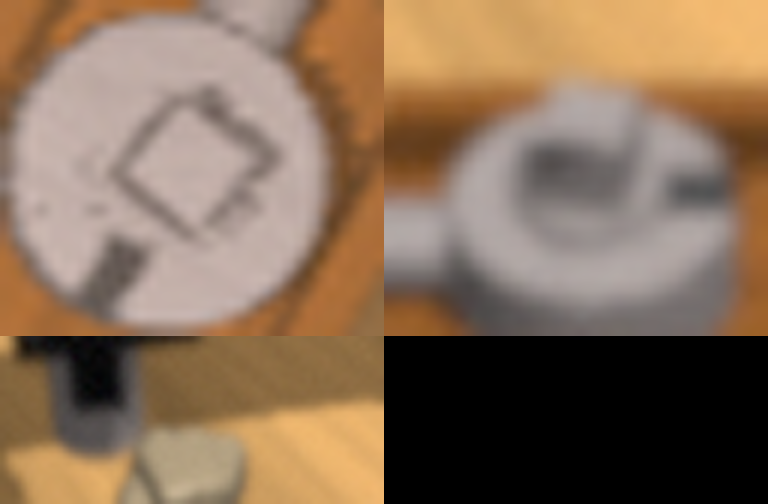

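The averaged view puts the drive top at top ≈ (385.5,277.4) and scene ≈ (308.3,195.4). Both give drive ≈ (0.467,-0.177). The socket looks 1–2 mm off-centre in the pads along tool x, so I'll turn it half round to measure that offset exactly.

Request:
step_arm:
  moves:
    - {"dp": [0, 0, 0], "dr": [0, 0, 0.175], "fingers": 1}
    - {"dp": [0, 0, 0], "dr": [0, 0, 0.175], "fingers": 1}
    - {"dp": [0, 0, 0], "dr": [0, 0, 0.175], "fingers": 1}
    - {"dp": [0, 0, 0], "dr": [0, 0, 0.175], "fingers": 1}
    - {"dp": [0, 0, 0], "dr": [0, 0, 0.175], "fingers": 1}

```text
time_s: 14.28
tool_pos: [0.4655, -0.3253, 0.1649]
tool_rot: [-180.0, 0.0, 109.7]
force: [0.2, -0.6, -3.9]
grip_width: 0.0392
grasp_force: 40.0
```

Request:
step_arm:
  moves:
    - {"dp": [0, 0, 0], "dr": [0, 0, 0.175], "fingers": 1}
    - {"dp": [0, 0, 0], "dr": [0, 0, 0.175], "fingers": 1}
    - {"dp": [0, 0, 0], "dr": [0, 0, 0.175], "fingers": 1}
    - {"dp": [0, 0, 0], "dr": [0, 0, 0.175], "fingers": 1}
    - {"dp": [0, 0, 0], "dr": [0, 0, 0.175], "fingers": 1}

```text
time_s: 14.9
tool_pos: [0.4655, -0.3253, 0.1649]
tool_rot: [-180.0, 0.0, 59.6]
force: [-0.5, -1.0, -4.7]
grip_width: 0.0396
grasp_force: 40.0
```

Request:
step_arm:
  moves:
    - {"dp": [0, 0, 0], "dr": [0, 0, 0.175], "fingers": 1}
    - {"dp": [0, 0, 0], "dr": [0, 0, 0.175], "fingers": 1}
    - {"dp": [0, 0, 0], "dr": [0, 0, 0.175], "fingers": 1}
    - {"dp": [0, 0, 0], "dr": [0, 0, 0.175], "fingers": 1}
    - {"dp": [0, 0, 0], "dr": [0, 0, 0.175], "fingers": 1}

```text
time_s: 15.52
tool_pos: [0.4656, -0.3253, 0.1649]
tool_rot: [180.0, 0.0, 9.5]
force: [0.1, 0.5, -4.6]
grip_width: 0.0393
grasp_force: 40.0
```

Request:
step_arm:
  moves:
    - {"dp": [0, 0, 0], "dr": [0, 0, 0.175], "fingers": 1}
    - {"dp": [0, 0, 0], "dr": [0, 0, 0.175], "fingers": 1}
    - {"dp": [0, 0, 0], "dr": [0, 0, 0.175], "fingers": 1}
    - {"dp": [0, 0, 0], "dr": [0, 0, 0], "fingers": 1}
    - {"dp": [0, 0, 0], "dr": [0, 0, 0], "fingers": 1}

```text
time_s: 16.15
tool_pos: [0.4656, -0.3253, 0.1649]
tool_rot: [180.0, -0.0, -20.1]
force: [-0.1, 0.1, -5.0]
grip_width: 0.0394
grasp_force: 40.0
```

Run:
```python
from h import *
b,p,o=avg("scene",6);np.save("sB.npy",b)
print(o["time_s"],p,o["tool_rot"],o["qpos"]);
bA=np.load("sA.npy");pA=[ 0.46504169,-0.32759652,0.16471885]
for im,q in((bA,np.array(pA)),(b,p)):
    u,v=proj("scene",q-[0,0,.02]);print(u,v)
    for r in range(138,146):
        s=im[r].max(1)-im[r].min(1);i=int(u);t=28
        L=next(k for k in range(i,i-14,-1) if s[k-1]>=t);L=L-(t-s[L])/(s[L-1]-s[L])
        R=next(k for k in range(i,i+14) if s[k+1]>=t);R=R+(t-s[R])/(s[R+1]-s[R]);print(r,round((L+R)/2-u,2),round(R-L,2))
```

```text
16.45 [ 0.46551797 -0.32550725  0.1648526 ] [ 1.79996086e+02 -2.23569009e-03 -2.02568451e+01] [ 43.99299404  11.0981956  -13.16487699  99.09195262   2.67581097
  70.11163146 -80.10161055]
279.2607714428293 140.08769975029531
138 0.45 14.92
139 0.51 14.91
140 0.58 14.87
141 0.58 14.71
142 0.66 14.72
143 0.77 14.62
144 0.92 14.23
145 1.18 12.94
279.4739589694082 140.51068486110586
138 -1.17 14.71
139 -1.07 14.8
140 -0.99 14.8
141 -0.9 14.76
142 -0.79 14.65
143 -0.65 14.84
144 -0.52 14.9
145 -0.51 14.67
```

```bash
python3 -c "
from h import *
plan([.4647,-.1759,.106],-20,5,1)"
```

```text
[{"dp": [-11.0, -28.0, 12.0], "dr": [0.0, -0.0, -0.001], "fingers": 1}, {"dp": [-10.0, -28.0, 12.0], "dr": [0.0, -0.0, -0.001], "fingers": 1}, {"dp": [-10.0, -28.0, 11.0], "dr": [0.0, -0.0, -0.001], "fingers": 1}, {"dp": [-11.0, -28.0, 12.0], "dr": [0.0, -0.0, -0.001], "fingers": 1}, {"dp": [-10.3, -28.2, 11.9], "dr": [0.0, -0.0, -0.001], "fingers": 1}]
```

Request:
step_arm:
  moves:
    - {"dp": [-11, -28, 2], "dr": [0, 0, 0], "fingers": 1}
    - {"dp": [-10, -28, 5], "dr": [0, 0, 0], "fingers": 1}
    - {"dp": [-10, -28, 13], "dr": [0, 0, 0], "fingers": 1}
    - {"dp": [-11, -28, 15], "dr": [0, 0, 0], "fingers": 1}
    - {"dp": [-10.3, -28.2, 15], "dr": [0, 0, 0], "fingers": 1}

```text
time_s: 17.08
tool_pos: [0.4652, -0.175, 0.1147]
tool_rot: [180.0, -0.0, -20.3]
force: [0.4, 1.1, -5.1]
grip_width: 0.0394
grasp_force: 40.0
```

Request:
step_arm:
  moves:
    - {"dp": [0, 0, 6], "dr": [0, 0, 0], "fingers": 1}
    - {"dp": [0, 0, 4], "dr": [0, 0, 0], "fingers": 1}
    - {"dp": [0, 0, 2], "dr": [0, 0, 0], "fingers": 1}
    - {"dp": [0, 0, 0], "dr": [0, 0, 0], "fingers": 1}
    - {"dp": [0, 0, 0], "dr": [0, 0, 0], "fingers": 1}

```text
time_s: 17.7
tool_pos: [0.4653, -0.1764, 0.1031]
tool_rot: [180.0, -0.0, -20.3]
force: [-0.9, 0.5, -4.8]
grip_width: 0.0393
grasp_force: 40.0
```

```bash
python3 -c "
from h import *
b,p,o=avg('scene',4);print(p);st()"
```

```text
[ 0.46521487 -0.17613953  0.10305513]
{'time_s': 17.9, 'tool_pos': [0.4652, -0.176, 0.103], 'tool_rot': [179.9941, -0.0169, -20.2962], 'force': [0.4645, -1.027, -5.8885], 'wrist_torque': [0.1061, 0.1219, -0.0431], 'grip_width': 0.0393, 'grasp_force': 39.9998, 'qpos': [36.1266, 6.3808, -19.4253, 112.183, 2.4114, 61.8013, -94.623]}
```

Request:
step_arm:
  moves:
    - {"dp": [-0.5, 0, 1.5], "dr": [0, 0, 0], "fingers": 1}
    - {"dp": [0, 0, 0.6], "dr": [0, 0, 0], "fingers": 1}
    - {"dp": [0, 0, 0.5], "dr": [0, 0, 0], "fingers": 1}
    - {"dp": [0, 0, 0.3], "dr": [0, 0, 0], "fingers": 1}
    - {"dp": [0, 0, 0], "dr": [0, 0, 0], "fingers": 1}

```text
time_s: 18.52
tool_pos: [0.4647, -0.1757, 0.1005]
tool_rot: [180.0, -0.0, -20.3]
force: [-2.1, 1.6, 3.7]
grip_width: 0.0394
grasp_force: 40.0
```

Request:
step_arm:
  moves:
    - {"dp": [0, 0.12, 0], "dr": [0, 0, -0.06], "fingers": 1}
    - {"dp": [0, 0.12, 0], "dr": [0, 0, -0.06], "fingers": 1}
    - {"dp": [0, 0.12, 0], "dr": [0, 0, -0.06], "fingers": 1}
    - {"dp": [0, 0.12, 0], "dr": [0, 0, -0.06], "fingers": 1}
    - {"dp": [0, 0.12, 0], "dr": [0, 0, -0.06], "fingers": 1}

```text
time_s: 19.15
tool_pos: [0.4657, -0.1762, 0.1006]
tool_rot: [180.0, -0.2, -3.0]
force: [-1.1, 0.7, 0.9]
grip_width: 0.0397
grasp_force: 40.0
```

Request:
step_arm:
  moves:
    - {"dp": [-0.5, 0, 0.1], "dr": [0, 0, 0], "fingers": 1}
    - {"dp": [-0.5, 0.12, 0], "dr": [0, 0, -0.06], "fingers": 1}
    - {"dp": [0, 0.12, 0], "dr": [0, 0, -0.06], "fingers": 1}
    - {"dp": [0, 0.12, 0], "dr": [0, 0, -0.06], "fingers": 1}
    - {"dp": [0, 0.12, 0], "dr": [0, 0, -0.06], "fingers": 1}

```text
time_s: 19.77
tool_pos: [0.4637, -0.1768, 0.0993]
tool_rot: [180.0, -0.0, 10.7]
force: [1.0, -0.2, -5.2]
grip_width: 0.0395
grasp_force: 40.0
```

```bash
python3 -c "
from h import *
st()"
```

```text
{'time_s': 19.775, 'tool_pos': [0.4637, -0.1768, 0.0993], 'tool_rot': [179.985, -0.0316, 10.6908], 'force': [0.9992, -0.1708, -5.1865], 'wrist_torque': [-0.0354, -0.407, -0.0411], 'grip_width': 0.0395, 'grasp_force': 40.0001, 'qpos': [37.9839, 6.5978, -21.2346, 112.4983, 2.7168, 61.3404, -63.7339]}
```

The force fell to the free value and z dropped, so the square is found. I push down slowly.

Request:
step_arm:
  moves:
    - {"dp": [0, 0, 0.6], "dr": [0, 0, 0], "fingers": 1}
    - {"dp": [0, 0, 0.6], "dr": [0, 0, 0], "fingers": 1}
    - {"dp": [0, 0, 0.5], "dr": [0, 0, 0], "fingers": 1}
    - {"dp": [0, 0, 0], "dr": [0, 0, 0], "fingers": 1}
    - {"dp": [0, 0, 0], "dr": [0, 0, 0], "fingers": 1}

```text
time_s: 20.4
tool_pos: [0.4637, -0.1768, 0.0981]
tool_rot: [180.0, -0.0, 10.6]
force: [2.6, -1.4, -5.3]
grip_width: 0.0391
grasp_force: 40.0
```

```bash
python3 -c "
from h import *
st()"
```

```text
{'time_s': 20.4, 'tool_pos': [0.4637, -0.1768, 0.0981], 'tool_rot': [179.9821, -0.0207, 10.6341], 'force': [2.6469, -1.4303, -5.3202], 'wrist_torque': [-0.0786, -0.5798, -0.0158], 'grip_width': 0.0391, 'grasp_force': 39.9998, 'qpos': [37.9642, 6.6817, -21.2319, 112.5573, 2.763, 61.2123, -63.8323]}
```

Request:
step_arm:
  moves:
    - {"dp": [0.3, 0, 0.5], "dr": [0, 0, 0], "fingers": 1}
    - {"dp": [0.2, 0, 0.7], "dr": [0, 0, 0], "fingers": 1}
    - {"dp": [0, 0, 0.8], "dr": [0, 0, 0], "fingers": 1}
    - {"dp": [0, 0, 0.8], "dr": [0, 0, 0], "fingers": 1}
    - {"dp": [0, 0, 0], "dr": [0, 0, 0], "fingers": 1}

```text
time_s: 21.02
tool_pos: [0.4638, -0.1768, 0.0952]
tool_rot: [180.0, 0.0, 10.6]
force: [0.4, -1.2, -6.1]
grip_width: 0.0393
grasp_force: 40.0
```

```bash
python3 -c "
from h import *
st()"
```

```text
{'time_s': 21.025, 'tool_pos': [0.4638, -0.1768, 0.0952], 'tool_rot': [179.9946, 0.0162, 10.6404], 'force': [0.3715, -1.2091, -6.1451], 'wrist_torque': [-0.2224, -0.2736, -0.0216], 'grip_width': 0.0393, 'grasp_force': 39.9997, 'qpos': [37.9185, 6.9257, -21.2363, 112.6704, 2.879, 60.9127, -63.9372]}
```

Request:
step_arm:
  moves:
    - {"dp": [0, 0.1, 0.8], "dr": [0, 0, 0], "fingers": 1}
    - {"dp": [0, 0, 0.8], "dr": [0, 0, 0], "fingers": 1}
    - {"dp": [0, 0, 0.6], "dr": [0, 0, 0], "fingers": 1}
    - {"dp": [0, 0, 0.5], "dr": [0, 0, 0], "fingers": 1}
    - {"dp": [0, 0, 0.3], "dr": [0, 0, 0], "fingers": 1}

```text
time_s: 21.65
tool_pos: [0.4645, -0.1771, 0.0927]
tool_rot: [179.9, -0.1, 10.6]
force: [0.6, -1.8, -2.4]
grip_width: 0.0394
grasp_force: 40.0
```

Request:
step_arm:
  moves:
    - {"dp": [0, 0, 0.4], "dr": [0, 0, 0], "fingers": 1}
    - {"dp": [0, 0, 0.3], "dr": [0, 0, 0], "fingers": 1}
    - {"dp": [0, 0, 0.3], "dr": [0, 0, 0], "fingers": 1}
    - {"dp": [0, 0, 0.2], "dr": [0, 0, 0], "fingers": 1}
    - {"dp": [0, 0, 0], "dr": [0, 0, 0], "fingers": 1}

```text
time_s: 22.28
tool_pos: [0.4646, -0.1771, 0.0917]
tool_rot: [179.9, -0.1, 10.6]
force: [3.3, -2.0, 1.4]
grip_width: 0.0393
grasp_force: 40.0
```

Request:
step_arm:
  moves:
    - {"dp": [0.1, 0, 0.4], "dr": [0, 0, 0], "fingers": 1}
    - {"dp": [0.1, 0, 0.4], "dr": [0, 0, 0], "fingers": 1}
    - {"dp": [0, 0, 0.3], "dr": [0, 0, 0], "fingers": 1}
    - {"dp": [0, 0, 0.3], "dr": [0, 0, 0], "fingers": 1}
    - {"dp": [0, 0, 0], "dr": [0, 0, 0], "fingers": 1}

```text
time_s: 22.9
tool_pos: [0.4647, -0.177, 0.0899]
tool_rot: [180.0, -0.1, 10.6]
force: [3.4, -3.8, 1.8]
grip_width: 0.0393
grasp_force: 40.0
```

Request:
step_arm:
  moves:
    - {"dp": [0, 0, 0.4], "dr": [0, 0, 0], "fingers": 1}
    - {"dp": [0, 0, 0.4], "dr": [0, 0, 0], "fingers": 1}
    - {"dp": [0, 0, 0.3], "dr": [0, 0, 0], "fingers": 1}
    - {"dp": [0, 0, 0.3], "dr": [0, 0, 0], "fingers": 1}
    - {"dp": [0, 0, 0], "dr": [0, 0, 0], "fingers": 1}

```text
time_s: 23.52
tool_pos: [0.4647, -0.177, 0.088]
tool_rot: [180.0, -0.1, 10.6]
force: [5.0, -5.1, -2.1]
grip_width: 0.0392
grasp_force: 40.0
```

```bash
python3 -c "
from h import *
st()"
```

```text
{'time_s': 23.525, 'tool_pos': [0.4647, -0.177, 0.088], 'tool_rot': [179.964, -0.0609, 10.6377], 'force': [4.9544, -5.1104, -2.1219], 'wrist_torque': [-1.0149, -1.2686, -0.0282], 'grip_width': 0.0392, 'grasp_force': 40.003, 'qpos': [37.8457, 7.4607, -21.2233, 113.0207, 3.1163, 59.9855, -64.1326]}
```

Request:
step_arm:
  moves:
    - {"dp": [0.2, 0.2, 0.5], "dr": [0, 0, 0], "fingers": 1}
    - {"dp": [0.1, 0.2, 0.5], "dr": [0, 0, 0], "fingers": 1}
    - {"dp": [0, 0, 0.5], "dr": [0, 0, 0], "fingers": 1}
    - {"dp": [0, 0, 0.4], "dr": [0, 0, 0], "fingers": 1}
    - {"dp": [0, 0, 0], "dr": [0, 0, 0], "fingers": 1}

```text
time_s: 24.15
tool_pos: [0.4646, -0.1771, 0.0855]
tool_rot: [-180.0, -0.0, 10.6]
force: [5.9, -4.8, -3.9]
grip_width: 0.0395
grasp_force: 40.0
```

Request:
step_arm:
  moves:
    - {"dp": [0, 0, 0.5], "dr": [0, 0, 0], "fingers": 1}
    - {"dp": [0, 0, 0.5], "dr": [0, 0, 0], "fingers": 1}
    - {"dp": [0, 0, 0.5], "dr": [0, 0, 0], "fingers": 1}
    - {"dp": [0, 0, 0.4], "dr": [0, 0, 0], "fingers": 1}
    - {"dp": [0, 0, 0], "dr": [0, 0, 0], "fingers": 1}

```text
time_s: 24.78
tool_pos: [0.4637, -0.1767, 0.0831]
tool_rot: [-179.9, 0.1, 10.6]
force: [4.0, -3.6, -5.3]
grip_width: 0.0392
grasp_force: 40.0
```

```bash
python3 -c "
from h import *
st()"
```

```text
{'time_s': 24.775, 'tool_pos': [0.4637, -0.1767, 0.0831], 'tool_rot': [-179.9294, 0.0835, 10.6463], 'force': [3.9541, -3.5776, -5.2685], 'wrist_torque': [-0.8767, -1.1584, -0.0437], 'grip_width': 0.0392, 'grasp_force': 40.0026, 'qpos': [37.8049, 7.8324, -21.2072, 113.2652, 3.2493, 59.574, -64.2277]}
```

Two to three more millimetres to home (about 0.0805).

Request:
step_arm:
  moves:
    - {"dp": [0, 0, 0.5], "dr": [0, 0, 0], "fingers": 1}
    - {"dp": [0, 0, 0.5], "dr": [0, 0, 0], "fingers": 1}
    - {"dp": [0, 0, 0.5], "dr": [0, 0, 0], "fingers": 1}
    - {"dp": [0, 0, 0.4], "dr": [0, 0, 0], "fingers": 1}
    - {"dp": [0, 0, 0], "dr": [0, 0, 0], "fingers": 1}

```text
time_s: 25.4
tool_pos: [0.4638, -0.1767, 0.0821]
tool_rot: [-179.9, 0.1, 10.6]
force: [2.4, -2.2, -4.4]
grip_width: 0.039
grasp_force: 40.0
```

Request:
step_arm:
  moves:
    - {"dp": [0, 0, 0.4], "dr": [0, 0, 0], "fingers": 1}
    - {"dp": [0, 0, 0.3], "dr": [0, 0, 0], "fingers": 1}
    - {"dp": [0, 0, 0.2], "dr": [0, 0, 0], "fingers": 1}
    - {"dp": [0, 0, 0], "dr": [0, 0, 0], "fingers": 1}
    - {"dp": [0, 0, 0], "dr": [0, 0, 0], "fingers": 1}

```text
time_s: 26.02
tool_pos: [0.464, -0.1767, 0.0814]
tool_rot: [-180.0, 0.1, 10.7]
force: [0.7, -0.1, -4.6]
grip_width: 0.0394
grasp_force: 40.0
```

```bash
python3 -c "
from h import *
st()"
```

```text
{'time_s': 26.025, 'tool_pos': [0.464, -0.1767, 0.0814], 'tool_rot': [-179.9544, 0.062, 10.6534], 'force': [0.6828, -0.0861, -4.5628], 'wrist_torque': [-0.2459, -0.1409, -0.003], 'grip_width': 0.0394, 'grasp_force': 39.9998, 'qpos': [37.774, 7.9586, -21.2171, 113.3421, 3.3252, 59.3509, -64.3036]}
```

Request:
step_arm:
  moves:
    - {"dp": [0, 0, 0.3], "dr": [0, 0, 0], "fingers": 1}
    - {"dp": [0, 0, 0.3], "dr": [0, 0, 0], "fingers": 1}
    - {"dp": [0, 0, 0.2], "dr": [0, 0, 0], "fingers": 1}
    - {"dp": [0, 0, 0.2], "dr": [0, 0, 0], "fingers": 1}
    - {"dp": [0, 0, 0], "dr": [0, 0, 0], "fingers": 1}

```text
time_s: 26.65
tool_pos: [0.4645, -0.1769, 0.0808]
tool_rot: [-180.0, 0.0, 10.7]
force: [-1.2, 0.4, -2.5]
grip_width: 0.0394
grasp_force: 40.0
```

Request:
step_arm:
  moves:
    - {"dp": [0, 0, 0.3], "dr": [0, 0, 0], "fingers": 1}
    - {"dp": [0, 0, 0.3], "dr": [0, 0, 0], "fingers": 1}
    - {"dp": [0, 0, 0.2], "dr": [0, 0, 0], "fingers": 1}
    - {"dp": [0, 0, 0], "dr": [0, 0, 0], "fingers": 1}
    - {"dp": [0, 0, 0], "dr": [0, 0, 0], "fingers": 1}

```text
time_s: 27.28
tool_pos: [0.4646, -0.1769, 0.0807]
tool_rot: [180.0, 0.0, 10.6]
force: [-3.7, 1.8, 4.7]
grip_width: 0.0394
grasp_force: 40.0
```

Solid stop at 0.0807, exactly 20 mm below the first contact, with the lateral ball force gone. It is home, so I release and rise.

Request:
step_arm:
  moves:
    - {"dp": [-0.2, 0, -0.4], "dr": [0, 0, 0], "fingers": 1}
    - {"dp": [0, 0, 0], "dr": [0, 0, 0], "fingers": 0}
    - {"dp": [0, 0, 0], "dr": [0, 0, 0], "fingers": 0}
    - {"dp": [0, 0, 0], "dr": [0, 0, 0], "fingers": 0}
    - {"dp": [0, 0, 0], "dr": [0, 0, 0], "fingers": 0}

```text
time_s: 27.9
tool_pos: [0.4645, -0.1772, 0.0803]
tool_rot: [180.0, -0.0, 10.6]
force: [-0.5, 0.3, -0.6]
grip_width: 0.0709
grasp_force: 0.0
```

Request:
step_arm:
  moves:
    - {"dp": [2, 0, 0], "dr": [0, 0, 0], "fingers": 0}
    - {"dp": [0, 0, -15], "dr": [0, 0, 0], "fingers": 0}
    - {"dp": [0, 0, -30], "dr": [0, 0, 0], "fingers": 0}
    - {"dp": [0, 0, -40], "dr": [0, 0, 0], "fingers": 0}
    - {"dp": [0, 0, -40], "dr": [0, 0, 0], "fingers": 0}

```text
time_s: 28.52
tool_pos: [0.4665, -0.1766, 0.2077]
tool_rot: [180.0, -0.1, 10.7]
force: [0.7, -0.3, -0.1]
grip_width: 0.0869
grasp_force: 0.0
```

Request:
step_arm:
  moves:
    - {"dp": [0, 30, -20], "dr": [0, 0, 0], "fingers": 0}
    - {"dp": [0, 30, 0], "dr": [0, 0, 0], "fingers": 0}
    - {"dp": [0, 30, 0], "dr": [0, 0, 0], "fingers": 0}
    - {"dp": [0, 30, 0], "dr": [0, 0, 0], "fingers": 0}
    - {"dp": [0, 10, 0], "dr": [0, 0, 0], "fingers": 0}

```text
time_s: 29.15
tool_pos: [0.4901, -0.3064, 0.226]
tool_rot: [180.0, -0.0, 10.5]
force: [-0.8, 0.3, -0.1]
grip_width: 0.087
grasp_force: 0.0
```

Run:
```python
from h import *
st();b=env.read_camera("scene")[:,:,::-1];a=env.read_camera("top")[:,:,::-1]
f=lambda i,x,y:cv2.resize(i[y:y+60,x:x+80],(400,300),interpolation=cv2.INTER_CUBIC)
v=np.hstack([f(a,345,245),f(b,275,160)]);
cv2.imwrite("pics/end.png",v)
print([np.round(proj("scene",[.4667,-.1766,z]),1) for z in(.048,.123,.143)])
```

```text
{'time_s': 29.15, 'tool_pos': [0.4901, -0.3064, 0.226], 'tool_rot': [179.9589, -0.017, 10.5018], 'force': [-0.8485, 0.2792, -0.0638], 'wrist_torque': [0.0627, -0.024, 0.0873], 'grip_width': 0.087, 'grasp_force': 0.0, 'qpos': [43.4695, 10.2685, -15.9764, 93.0373, 2.908, 77.0601, -52.4118]}
[array([308.7, 200.7]), array([308.1, 178.7]), array([307.9, 172.5])]
```

View pics/end.png

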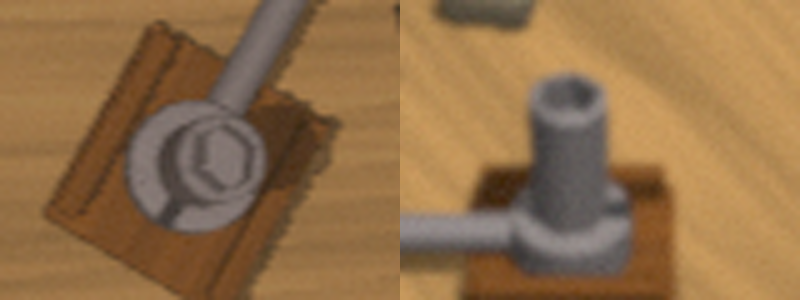

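The socket stands upright on the drive. Its rim centre in the scene view is about (308.4,179.2) against a predicted (308.1,178.7) for fully home, and the arm is clear.

```bash
python3 -c "
from cell import env
print(env.sign_off())"
```

```text
the job is handed in; nothing more can be done
None
```

The job is handed in: by force, height and camera the deep socket is fully home on the drive, released and upright, with the arm clear after about 29 s, but no verdict came back and the ball's own value could not be read.

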